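Clamp the anaerobic jar and set its thumbscrew

TASK

The jar of culture dishes has its lid on but not its clamp: set the clamp bridge over the lid, its two arms down in the gaps beside the jar's ears, and twist it clockwise (seen from above) under the ears until it meets the stops. Then let go of the bar, take the red thumbscrew, turn it clockwise until it bottoms, and back it off a quarter of a turn so that the jar can vent. Leave the lid seated, the clamp hooked, and everything else on the bench where it is.

Things in the scene. Friction and masses are not known exactly. Their poses are not given: they have to be found in the camera images.
- jar: Clear jar, dishes inside, fixed to the bench by a black foot plate (diameter 148, 8 high). Origin: on its axis at the bench; z up. Wall 116 across, rim at z 98 mm, steel rim band 119 across, z 88 to 98. Ears on its +y and -y sides (see ear), gaps elsewhere. Hooked, the clamp's bar lies along the jar's y, either way round; lower it 40 deg anticlockwise of that, then twist clockwise 40 deg.
- lid: Loose white lid already seated on the jar, 115 across, plate 10 thick, 6 mm plug beneath with 1.5 mm play all round. Origin: centre of the plate's underside, 98 mm above the bench. A steel boss 40 across in its middle tops out 20 mm above the origin; the screw's foot presses there. The brass valves and the gauge on top reach no higher than the boss.
- clamp: Loose aluminium bridge, an upturned U standing on its two arms, 0.36 kg. Origin: midway between the arms, at the hooks' underside; z up, y along the bar. Bar 165 x 20, z 52 to 66 mm. Set on the jar it rests by the screw's foot on the lid's boss, origin 80 mm minus 1.91 mm per rad of screw above the jar's; hooks pass under the ears with the origin below 79 mm; bottomed, it is drawn up to 80.
- screw (a joint): Thumbscrew's angle in its bridge, rad: 0 = bottomed (hard stop, shoulder of the knob on the bridge), grows anticlockwise seen from above (unscrewing), 3.3 at most; starts at 2.3 to 3.0. A quarter turn off the stop reads 1.57. It takes about 0.02 N m to turn and stays where it is left. Thread 12 mm a turn.
- knob (a point): Centre of the red thumbscrew's wing, on the screw's axis over the bar's middle. Wing 48 long (x of this frame), 12 thick (y), 26 high (13 above and below this point), a 25 mm hub right below it; grip across the thickness. 91 mm above the clamp's origin at screw angle 0, plus 1.91 mm per rad; with the foot resting on the lid it stays 171 mm above the bench as it turns.
- timer: Bystander, leave alone: white kitchen timer, 62 x 62 x 18 mm. Origin: centre of its underside.
- tape_roll: Bystander, leave alone: yellow tape roll lying flat, diameter 76, 18 mm high. Origin: centre of its underside.
- petri_stack: Bystander, leave alone: stack of clear dishes standing on the bench (not the one inside the jar), diameter 67, 47 mm high. Origin: centre of its underside.
- sample_cup: Bystander, leave alone: white cup with red lid, diameter 56, 65 mm high. Origin: centre of its underside.
- pipette_bulb: Bystander, leave alone: red rubber bulb, diameter 46, 79 mm high. Origin: centre of its underside.
- marker: Bystander, leave alone: white and blue marker pen lying flat, 132 long, 14 mm high, along its y. Origin: centre of its underside.
- dark_bottle_1: Bystander, leave alone: black bottle with white cap, diameter 40, 100 mm high. Origin: centre of its underside.
- dark_bottle_3: Bystander, leave alone: black bottle with black cap, diameter 40, 108 mm high. Origin: centre of its underside.
- ear (a point): Mid-underside of the steel ear on the jar's +y side, 64 mm out, 88 mm up; axes as the jar's. Ear: x -16 to +14 mm, reaching 71 mm from the jar's axis, 8 thick. At its clockwise end (x +13.5 to +19.5, seen from above) a stop tab hangs down to 16 mm below this point. The ear on the -y side is the same turned by 180 degrees about the axis.
- hook (a point): Top of the hook on the clamp's +y arm, 69 mm from the middle, 8 mm above the clamp's origin; axes as the clamp's. Hooks are 8 thick, 24 wide (x), and point inward to 64.5 mm from the middle; the arms' inner faces are 74.5 mm from the middle. The -y arm is alike.
- bar_grip (a point): Place to carry the clamp by: centre of the bar's section (20 wide along x, 14 high along z), 52 mm from the middle towards the clamp's +y; grip across it, closing along x. The same place towards -y serves as well. Between them is the knob (48 long wing), up to 110 mm above the clamp's origin.
Not all that is in view belongs to the job. There is more than one size of the jar; the one meant has the size given above.

How it is judged:
On the way, in this order (a step that is already met when the one before it is completed fails the run):
1. the clamp bridge is hooked under both ears of the jar, up to the stops (its bar along the jar's ears) (horizontal distance between clamp and jar below 0.008 m and angle between the x axis of clamp and the x axis of jar, either way round below 0.25 rad and z of clamp in the frame of jar between 0.07 and 0.084 m and angle between clamp's own z axis and vertical below 0.08 rad and z of lid in the frame of jar between 0.095 and 0.103 m and horizontal distance between lid and jar below 0.006 m), for 0.2 s.
2. the thumbscrew has been turned in until it bottoms (within 0.08 rad), with the clamp hooked (all of step 1 and value of joint screw below 0.08 rad), for 0.2 s.
At the end, for the whole second after the job is handed in: Screw 1.57 rad off its stop, +-0.35; clamp hooked under both ears (centre within 8 mm of the jar's axis, bar within 0.25 rad of the ears' line, tilt under 0.08 rad, origin 70 to 84 mm above the jar's); lid seated (within 6 mm of the axis, 95 to 103 mm up); clamp and lid at rest (all of step 1 and value of joint screw between 1.22 and 1.92 rad and linear speed of each of clamp, lid below 0.02 m/s); the robot touches nothing.
It fails at once if the lid is tipped or lifted off the jar (angle between lid's own z axis and vertical above 0.15 rad or z of lid in the frame of jar above 0.115 m).
It fails at once if something else on the bench is pushed more than 30 mm or knocked over (distance of any of timer, tape_roll, petri_stack, sample_cup, pipette_bulb, marker, dark_bottle_1, dark_bottle_3 from where it was at the start of the episode above 0.03 m or angle between any of petri_stack, sample_cup, pipette_bulb, dark_bottle_1, dark_bottle_3's own z axis and vertical above 0.5 rad).
It also fails if it takes over 64 s, if anything falls off the work surface, if the arm or the gripper's body presses on something with over 40 N, if the wrist force passes 120 N, or if a joint passes its speed limit or range.

ROBOT

A 6-joint arm with a two-finger parallel gripper is mounted at the origin on a cart in front of the work surface, level with it; the furniture and walls round the work are solid. World frame = base frame: x ahead of the robot, y to its left, z up, the work surface at z = 0. Lengths are in m, angles in rad, forces in N, time in s.
With the tool pointing down it reaches from about 0.3 to 0.775 m from the base axis. Payload 14.6 kg.
Tool frame: the origin (TCP) lies at the very end of the fingers, on their centre line; the grasp point (between the pads) lies 19 mm behind it; z points along the fingers, y is the line along which they close (so a half turn about z gives the same grasp; the last joint's range is limited). The gripper opens to 94 mm and grips with 3 to 60 N. Pads are 16 mm wide; open, the fingers measure 119 mm over their backs; the gripper's body (75 mm by 177 mm) begins 78 mm behind the grasp point.
Start: joints at [1.155, 0.3, 1.521, -0, 1.321, -0.067], TCP at [0.188, 0.517, 0.205] pointing down, gripper open.
Joint ranges: [-3.03, 3.03], [-0.79, 2.21], [0.23, 2.52], [-1.04, 4.18], [0, 3.07], [-2.55, 2.55]. Speed limits (rad/s): [2.22, 2.22, 2.57, 3.14, 3.14, 3.14].

INTERFACE

Orientations are given as [roll, pitch, yaw] about the fixed x, y, z axes, in that order (R = Rz(yaw) Ry(pitch) Rx(roll)).
In Python, from station import ctrl gives the robot as it stands.
- The arm moves only by the shell command python3 -m pendant 'ROWS' [OPENING] [FORCE]. ROWS is JSON, a list of rows, each a list of 2 entries, a list of its own where there are three numbers: the shift along the world's x, y, z in cm, then the turn about the world's z in rad. A call has 1 to 20 rows; each row shifts and turns the commanded pose from where the row before left it; what a row does not reach is not made up. A row lasts 1/12 s, in which the tool goes at most 41.7 mm and 7.16 degrees, less where a joint would pass 70% of its speed; a pose out of reach is approached as far as the arm can. A call is refused whole if a number of a shift passes 4.17 or a number of a turn 0.125, either way. A call with a gripper value outside its range is refused whole. OPENING is the opening, from 0 (shut) to 1 (fully open), set as the call begins (- or left out, the last holds). The fingers move at their own pace and stop on an object; FORCE is the grip in N (left out, the last holds). Time passes only in rows, so rows that do not move let the fingers close. It gives the time, the measured TCP pose, the force, the opening and the grip force at its end, in the units of the state.
- ctrl.get_obs(): the state, without advancing time (a new reading comes with each control period).
- ctrl.camera(name): name is "scene" or "top" or "wrist"; returns a dict with "color" (420x560x3 uint8, red, green, blue), "intrinsics" (3x3 intrinsics, pixels), "camera_from_world" (4x4, takes a point from world to camera coordinates). Camera axes: x right, y down, z forward; pixel columns grow to the right and rows downward; lengths in m; the calibration is good to about 2 mm. The wrist camera is an equidistant fisheye: a pixel r from the principal point sees the ray r / f radians off the axis. A picture is of the moment at which its call begins. There is no depth.
- ctrl.hand_in(): hands the job in; it is judged then, once.
The state is a dict: "time_s": time; "qpos": joint angles; "joint_vel": joint speeds; "tau": joint torques, N m; "ee_pos": TCP position; "eef_rot": TCP orientation; "force": force on the tool from outside, world axes, zero at the start; "moment": the same for the moment, N m; "grip_width": finger opening in m; "grip_force": force on a finger pad.
Only numpy, scipy, OpenCV 4.12 (cv2) and the standard library are available. Lean on these libraries where they do the work, as an engineer would, in place of code of your own. Each camera call takes 0.05 s, during which the arm holds its last target. There are 200 camera calls.

## Working session

There is one attempt and no reset: what is moved stays moved. The work goes in short steps, Python scripts to look and compute and a shell command to move; the robot and the scene stay as the last step left them, time stands still between calls to the robot, and variables do not carry over. Pictures are saved under pics/ and viewed, at most 13 in all, crops included, and the job is handed in when it is done.

```bash
ls; mkdir -p pics
python3 - <<'E'
from station import ctrl
import cv2,numpy as np
for n in("scene","top"):
    c=ctrl.camera(n);cv2.imwrite(f"pics/{n}0.png",c["color"][:,:,::-1]);np.savez(f"{n}0.npz",**c)
    print(n,c["intrinsics"],c["camera_from_world"].round(3))
o=ctrl.get_obs();print(o["time_s"],o["ee_pos"],o["eef_rot"])
a=cv2.imread("pics/top0.png")
E
```

```text
pics
scene [[380.21213794   0.         273.08102397]
 [  0.         380.21213794 209.15941849]
 [  0.           0.           1.        ]] [[ 0.86  -0.511  0.019 -0.264]
 [-0.313 -0.556 -0.77   0.409]
 [ 0.404  0.656 -0.638  0.684]
 [ 0.     0.     0.     1.   ]]
top [[494.75236774   0.         276.10782162]
 [  0.         494.75236774 211.00001247]
 [  0.           0.           1.        ]] [[ 1.000e-03 -1.000e+00 -2.000e-03  3.530e-01]
 [-9.800e-01 -1.000e-03 -2.000e-01  5.190e-01]
 [ 2.000e-01  3.000e-03 -9.800e-01  1.527e+00]
 [ 0.000e+00  0.000e+00  0.000e+00  1.000e+00]]
0.1 [0.18790582 0.51667055 0.20496156] [-3.14061541e+00 -5.12171106e-05  2.79274576e+00]
```

View pics/top0.png

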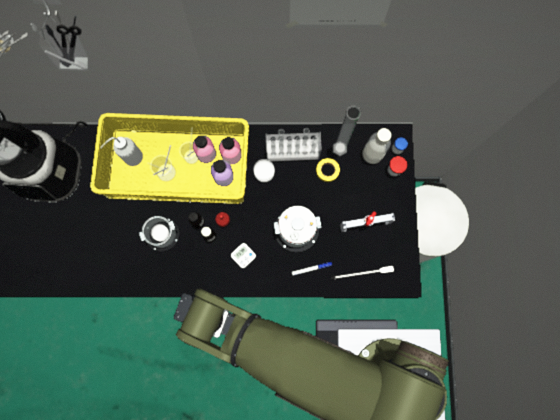

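View pics/scene0.png

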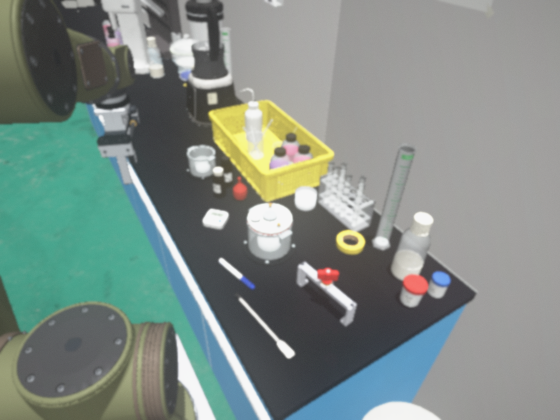

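The top view shows the lidded jar at (298,227) and a smaller open jar at (160,232). The clamp bar runs (343,224)–(394,217), with its red knob at (370,219). The other red things are the cup lid at (398,166) and the bulb at (222,218). I choose the (298,227) jar and the bar at (368,221), and check both in a close crop.

```bash
cat > h.py <<'E'
import numpy as np,cv2
from station import ctrl
def ray(c,u,v,z,wrist=False):
    K=c["intrinsics"];T=c["camera_from_world"];x=(u-K[0,2])/K[0,0];y=(v-K[1,2])/K[1,1]
    if wrist:
        r=np.hypot(x,y)+1e-9;d=np.array([x/r*np.sin(r),y/r*np.sin(r),np.cos(r)])
    else: d=np.array([x,y,1])
    R=T[:3,:3];o=-R.T@T[:3,3];d=R.T@d
    return o+d*(z-o[2])/d[2]
def proj(c,p,wrist=False):
    T=c["camera_from_world"];K=c["intrinsics"];q=T[:3,:3]@np.array(p)+T[:3,3]
    if wrist:
        r=np.hypot(q[0],q[1])+1e-9;a=np.arctan2(r,q[2]);q=np.array([q[0]/r*a,q[1]/r*a,1])
    return (K@(q/q[2]))[:2]
def shot(n,f):
    c=ctrl.camera(n);cv2.imwrite(f"pics/{f}.png",c["color"][:,:,::-1]);np.savez(f"{f}.npz",**c);return c
E
python3 - <<'E'
from h import *
c=np.load("top0.npz")
a=cv2.imread("pics/top0.png")[190:262,265:405]
cv2.imwrite("pics/crop1.png",cv2.resize(a,None,fx=5.5,fy=5.5,interpolation=cv2.INTER_CUBIC))
print("jar",ray(c,298,224,.108)[:2],"knob",ray(c,370,218,.098)[:2],"bar ends",ray(c,343,224,.066)[:2],ray(c,394,217,.066)[:2],"small jar",ray(c,160,232,.07)[:2])
for p in ((276,230),(320,225)): print(ray(c,*p,.096)[:2])
E
```

```text
jar [0.46731472 0.2864361 ] knob [0.48807567 0.06346302] bar ends [0.47486725 0.14302594] [ 0.49741954 -0.01845885] small jar [0.44828056 0.7171985 ]
[0.45063052 0.35381639]
[0.46636131 0.21808358]
```

View pics/crop1.png

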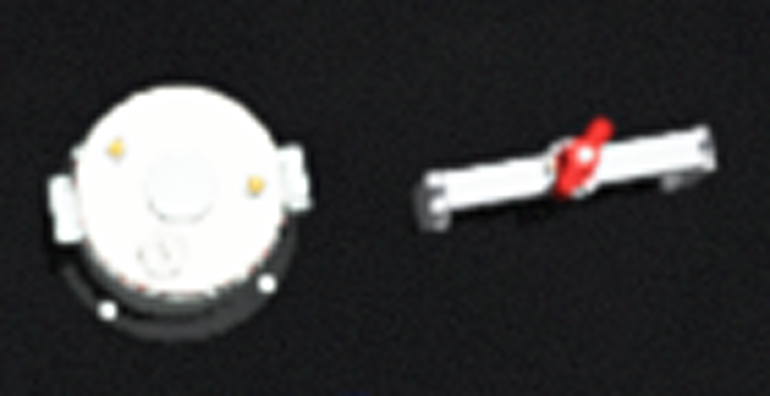

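The crop confirms the choice. The large lidded jar has its lid centre at crop (181,190) and ears at (65,210) and (295,178). The clamp is a bar with a red wing at (580,160), nearly parallel to the ears. I'll pass by the jar first and look.

```bash
python3 -m pendant '[[[2.5,-2.7,0.4],-0.07],[[2.5,-2.7,0.4],-0.07],[[2.5,-2.7,0.4],-0.07],[[2.5,-2.7,0.4],-0.07],[[2.5,-2.7,0.4],-0.07],[[2.5,-2.7,0.4],-0.07],[[2.5,-2.7,0.4],-0.07],[[2.5,-2.7,0.4],-0.07],[[0,0,0],0],[[0,0,0],0],[[0,0,0],0]]' 1
python3 - <<'E'
from h import *
c=shot("wrist","w1");T=c["camera_from_world"];print(c["intrinsics"],-T[:3,:3].T@T[:3,3],T[2,:3])
print(proj(c,(.467,.286,.108),1),ctrl.get_obs()["ee_pos"])
E
```

```text
time_s: 1.02
ee_pos: [0.3876, 0.3011, 0.2371]
eef_rot: [-3.141, -0.0, 2.233]
force: [0.2, -0.3, 0.3]
grip_width: 0.0939
grip_force: 0.0
[[325.1922621    0.         282.99272284]
 [  0.         325.1922621  208.49340437]
 [  0.           0.           1.        ]] [0.3430619  0.35804123 0.416729  ] [ 0.152439   -0.19605557 -0.96867155]
[334.52097865 258.81271596] [0.38731474 0.30148927 0.23714589]
```

View pics/w1.png

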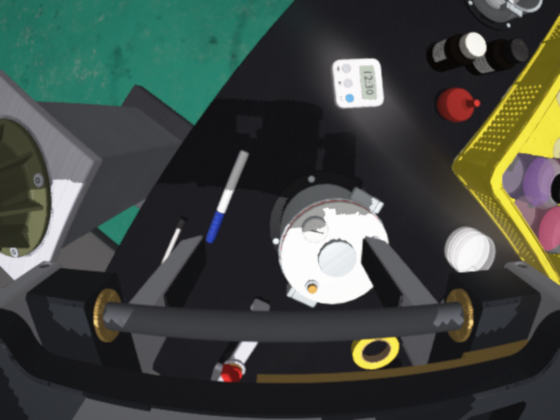

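The wrist view shows the boss at (338,258) and the ears at about (370,202) and (304,291), with the clamp's end at (262,305).

Run:
```python
from h import *
c=np.load("w1.npz");t=np.load("top0.npz")
print("boss w",ray(c,338,258,.118,1)[:2],"top",ray(t,297.9,224,.118)[:2])
e1=ray(c,370,202,.096,1)[:2];e2=ray(c,304,291,.096,1)[:2];print("ears w",e1,e2,(e1+e2)/2,np.arctan2(*(e1-e2)[::-1]))
e1=ray(t,276.8,228.2,.096)[:2];e2=ray(t,318.8,222.4,.096)[:2];print("ears t",e1,e2,(e1+e2)/2,np.arctan2(*(e1-e2)[::-1]))
# clamp in top by masks: bar crop
a=t["color"].astype(int);m=np.zeros(a.shape[:2],np.uint8)
red=(a[...,0]>120)&(a[...,1]<90);red[:, :330]=0;red[:200]=0;red[240:]=0
ys,xs=np.nonzero(red);print("red",cv2.minAreaRect(np.c_[xs,ys].astype(np.float32)),ray(t,xs.mean(),ys.mean(),.096)[:2])
w=(a.min(2)>200)
w[:,:340]=0;w[:,400:]=0;w[:205]=0;w[235:]=0
ys,xs=np.nonzero(w);r=cv2.minAreaRect(np.c_[xs,ys].astype(np.float32));b=cv2.boxPoints(r);print("bar",r);print(np.array([ray(t,*p,.066)[:2] for p in b]),ray(t,*r[0],.066)[:2])
k=cv2.resize(cv2.imread("pics/w1.png")[160:310,250:400],None,fx=4,fy=4,interpolation=2);cv2.imwrite("pics/cropj.png",k)
```

```text
boss w [0.46524193 0.2911479 ] top [0.4655421  0.28716342]
ears w [0.4603914  0.35420658] [0.47055431 0.23263906] [0.46547285 0.29342282] 1.6542012972843603
ears t [0.45625047 0.35135782] [0.47450782 0.22165402] [0.46537914 0.28650592] 1.7106394304588641
red ((370.1219482421875, 217.5975799560547), (5.934603214263916, 15.148855209350586), 38.65980911254883) [0.48763905 0.06339844]
bar ((367.9999694824219, 220.50003051757812), (6.247161865234375, 50.14168930053711), 80.53767395019531)
[[ 0.48273428  0.14358865]
 [ 0.50933201 -0.01337793]
 [ 0.48952237 -0.01570704]
 [ 0.4630542   0.14086925]] [0.48612729 0.06396503]
```

View pics/cropj.png

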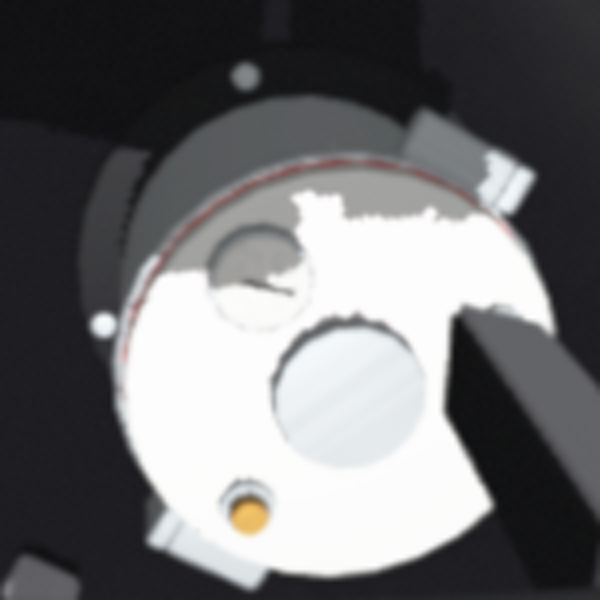

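The boss's top centre is at crop (348,396). The upper ear's outer edge runs (425,110)–(535,178) and the lower's (148,540)–(262,588).

```bash
python3 - <<'E'
from h import *
c=np.load("w1.npz")
f=lambda x,y,z:ray(c,250+x/4,160+y/4,z,1)[:2]
print("boss",f(348,396,.118))
P=[f(*p,.096) for p in((425,110),(535,178),(148,540),(262,588))];print(np.array(P))
print("len",np.linalg.norm(P[0]-P[1]),np.linalg.norm(P[2]-P[3]),"xdirs",[np.arctan2(*(b-a)[::-1]) for a,b in((P[0],P[1]),(P[2],P[3]))])
m1=(P[0]+P[1])/2;m2=(P[2]+P[3])/2;print("ctr",(m1+m2)/2,"dist",np.linalg.norm(m1-m2),"ang",np.arctan2(*(m1-m2)[::-1]))
E
python3 -m pendant '[[[1.2,-2.1,0],-0.07],[[1.2,-2.1,0],-0.07],[[1.2,-2.1,0],-0.07],[[1.2,-2.1,0],-0.07],[[1.2,-2.1,0],-0.07],[[1.2,-2.1,0],-0.07],[[1.2,-2.1,0],-0.07],[[1.2,-2.1,0],0],[[0,0,0],0],[[0,0,0],0],[[0,0,0],0]]'
python3 - <<'E'
from h import *
c=shot("wrist","w2")
print(proj(c,(.487,.064,.08),1),proj(c,(.479,.115,.06),1),ctrl.get_obs()["ee_pos"])
E
```

```text
boss [0.46514945 0.28970533]
[[0.43879487 0.35655249]
 [0.47411134 0.36158661]
 [0.45872397 0.21698728]
 [0.49465995 0.22421676]]
len 0.0356734526768093 0.036655972306707404 xdirs [np.float64(0.1415893076906772), np.float64(0.19852652507587867)]
ctr [0.46657253 0.28983578] dist 0.13993880396230124 ang 1.7159318163089248
time_s: 1.98
ee_pos: [0.4834, 0.1341, 0.2373]
eef_rot: [-3.141, -0.0, 1.745]
force: [-0.4, -0.3, -0.1]
grip_width: 0.0942
grip_force: 0.0
[275.60384578 256.41959759] [276.55683253 207.35920918] [0.4834027  0.13418777 0.23734825]
```

View pics/w2.png

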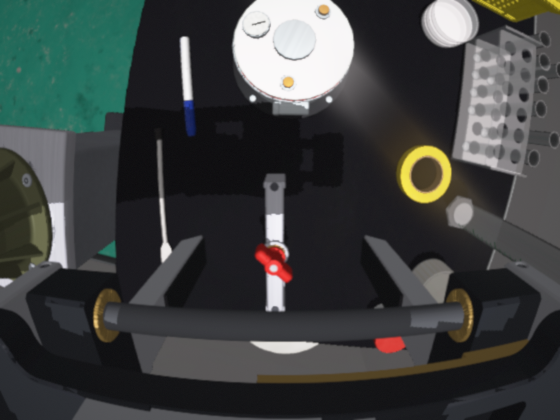

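The clamp bar runs vertically from (274,178) to (275,308), with the red knob at (273,264). The jar is at the top, with its boss at (294,39).

Run:
```python
from h import *
c=np.load("w2.npz");a=c["color"].astype(int)
for v in (190,200,212,225,235):
    r=np.nonzero((a[v,250:300].min(1)>150))[0]+250; print(v,r.min(),r.max(),ray(c,(r.min()+r.max())/2,v,.066,1)[:2])
print("end",ray(c,274,175.5,.066,1)[:2],"boss",ray(c,294,39.5,.118,1)[:2])
red=(a[...,0]>130)&(a[...,1]<70);red[:235]=0;red[295:]=0;red[:,:240]=0;red[:,310:]=0
ys,xs=np.nonzero(red);b=cv2.boxPoints(cv2.minAreaRect(np.c_[xs,ys].astype(np.float32)))
P=np.array([ray(c,*p,.106,1)[:2] for p in b]);print(P,P.mean(0),[np.arctan2(*(P[(i+1)%4]-P[i])[::-1]) for i in (0,1)],[np.linalg.norm(P[(i+1)%4]-P[i]) for i in (0,1)])
```

```text
Traceback (most recent call last):
ValueError: zero-size array to reduction operation minimum which has no identity
```

Run:
```python
from h import *
c=np.load("w2.npz");a=c["color"].astype(int)
for v in (200,215,225,235,290,300):
    r=np.nonzero((a[v,260:292].min(1)>100))[0]+260; print(v,r.min(),r.max(),ray(c,(r.min()+r.max())/2,v,.066,1)[:2]) if len(r) else 0
print("end",ray(c,274,175.5,.066,1)[:2],"boss",ray(c,294,39.5,.118,1)[:2])
red=(a[...,0]>130)&(a[...,1]<70);red[:235]=0;red[295:]=0;red[:,:240]=0;red[:,310:]=0
ys,xs=np.nonzero(red);b=cv2.boxPoints(cv2.minAreaRect(np.c_[xs,ys].astype(np.float32)))
P=np.array([ray(c,*p,.106,1)[:2] for p in b]);print(P,P.mean(0),[np.arctan2(*(P[(i+1)%4]-P[i])[::-1]) for i in (0,1)],[np.linalg.norm(P[(i+1)%4]-P[i]) for i in (0,1)])
```

```text
200 266 282 [0.47465397 0.12430641]
215 266 283 [0.47808113 0.10741502]
225 266 283 [0.48003553 0.09584907]
235 266 283 [0.48202172 0.0840583 ]
290 267 283 [0.49434767 0.01384868]
300 267 283 [ 4.96685064e-01 -2.44886940e-04]
end [0.47005112 0.15132229] boss [0.46614632 0.28791765]
[[0.46275937 0.07587804]
 [0.48668801 0.090389  ]
 [0.50776517 0.05126904]
 [0.48302621 0.03557782]] [0.48505969 0.06327847] [np.float64(0.5451316434191102), np.float64(-1.0766059245643953)] [np.float64(0.027984775432426515), np.float64(0.04443667567402786)]
```

```bash
python3 -m pendant '[[[-0.35,-0.9,-3],0],[[-0.35,-0.9,-3],0],[[0,0,-3],0],[[0,0,-3],0],[[0,0,-3],0],[[0,0,-2.5],0],[[0,0,-1.5],0],[[0,0,-0.7],0],[[0,0,0],0],[[0,0,0],0],[[0,0,0],0]]' 1 && python3 -m pendant '[[[0,0,0],0],[[0,0,0],0],[[0,0,0],0],[[0,0,0],0],[[0,0,0],0],[[0,0,0],0],[[0,0,0],0],[[0,0,0],0],[[0,0,0],0],[[0,0,0],0]]' 0 50
```

```text
time_s: 2.95
ee_pos: [0.4776, 0.1154, 0.0417]
eef_rot: [3.14, -0.0, 1.743]
force: [0.3, 0.4, -0.3]
grip_width: 0.0935
grip_force: 0.0
time_s: 3.78
ee_pos: [0.477, 0.1149, 0.0404]
eef_rot: [-3.142, -0.0, 1.743]
force: [1.0, 0.7, 0.0]
grip_width: 0.0309
grip_force: 0.0
```

```bash
python3 -m pendant '[[[0,0,0],0],[[0,0,0],0],[[0,0,0],0],[[0,0,0],0]]' 0 55 && python3 -m pendant '[[[0,0,0.5],0],[[0,0,1.5],0],[[0,0,3],0],[[0,0,3],0],[[0,0,2.5],0],[[0,0,1.5],0],[[0,0,0],0],[[0,0,0],0],[[0,0,0],0]]'
python3 - <<'E'
from h import *
c=shot("wrist","w3");t=shot("top","t3")
print(proj(c,(.486,.064,.2),1))
a=t["color"].astype(int)
red=(a[...,0]>120)&(a[...,1]<90);red[:, :330]=0;red[:190]=0;red[240:]=0;red[:,385:]=0
ys,xs=np.nonzero(red);print("red",len(xs),xs.mean(),ys.mean(),ray(t,xs.mean(),ys.mean(),.21)[:2])
E
```

```text
time_s: 4.12
ee_pos: [0.4769, 0.1149, 0.0404]
eef_rot: [-3.141, -0.0, 1.743]
force: [-0.6, -0.4, 1.0]
grip_width: 0.0194
grip_force: 55.0
time_s: 4.87
ee_pos: [0.4763, 0.1148, 0.1591]
eef_rot: [-3.14, -0.0, 1.743]
force: [-0.7, 0.6, -3.4]
grip_width: 0.0194
grip_force: 55.0
[284.77895794 363.95427878]
red 0 nan nan [nan nan]<stdin>:6: RuntimeWarning: Mean of empty slice.
  ret = ret.dtype.type(ret / rcount)
```

View pics/w3.png

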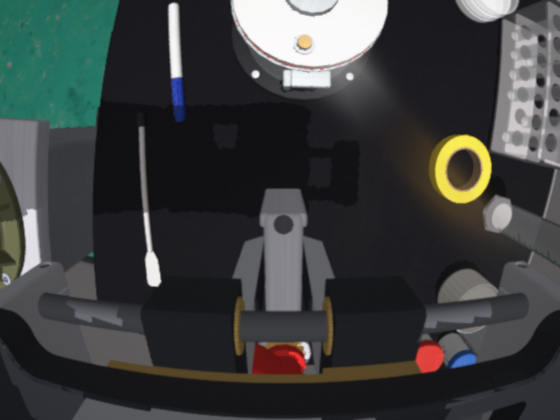

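The clamp is held. Its outer end shows at (265–303, 190–222), with the arm's dark dot at (284,224). I'll check the end position by projection.

Run:
```python
from h import *
c=np.load("w3.npz")
g=np.array([.4763,.1148]);d=np.array([np.cos(1.743),np.sin(1.743)])
for s in (.0255,.0305,.0355):
    p=g+d*s; print(s,proj(c,(*p,.1847),1),proj(c,(*p,.119),1))
a=cv2.cvtColor(c["color"],cv2.COLOR_RGB2GRAY)
print([(v,int(a[v,270]),int(a[v,284])) for v in range(182,250,3)])
```

```text
0.0255 [283.39682438 222.56194724] [283.51166968 194.91508904]
0.0305 [283.40439872 212.80545478] [283.51715355 187.801096  ]
0.0355 [283.4118429  202.88784379] [283.52251893 180.62753521]
[(182, 19, 19), (185, 18, 18), (188, 53, 54), (191, 96, 97), (194, 96, 98), (197, 97, 98), (200, 96, 98), (203, 96, 98), (206, 96, 98), (209, 96, 98), (212, 97, 100), (215, 120, 69), (218, 129, 56), (221, 132, 56), (224, 132, 55), (227, 131, 55), (230, 132, 55), (233, 131, 68), (236, 132, 132), (239, 133, 133), (242, 132, 133), (245, 133, 133), (248, 132, 132)]
```

```bash
python3 -m pendant '[[[0,0,1],0],[[0,0,1],0],[[-0.5,2.08,0],0.07],[[-0.5,2.08,0],0.07],[[-0.5,2.08,0],0.07],[[-0.5,2.08,0],0.07],[[-0.5,2.08,0],0.07],[[-0.5,2.08,0],0.07],[[-0.5,2.08,0],0.07],[[-0.5,2.08,0],0.07],[[-0.5,2.08,0],0.07],[[-0.54,2.03,0],0.068],[[0,0,0],0],[[0,0,0],0],[[0,0,0],0],[[0,0,0],0]]'
python3 - <<'E'
from h import *
o=ctrl.get_obs();p=o["ee_pos"];y=o["eef_rot"][2];d=np.array([np.cos(y),np.sin(y)]);print(p,y,p[:2]-.0525*d,p[2]-.04)
c=shot("wrist","w4");s=shot("scene","s4");t=shot("top","t4")
z=cv2.resize(cv2.imread("pics/s4.png")[170:290,190:350],None,fx=3,fy=3,interpolation=2)
z2=cv2.resize(cv2.imread("pics/w4.png")[:,140:420],(240,360))
cv2.imwrite("pics/c4.png",np.hstack([z,z2]))
E
```

```text
time_s: 6.3
ee_pos: [0.4269, 0.3217, 0.1808]
eef_rot: [3.141, 0.0, 2.439]
force: [0.6, -0.2, -3.5]
grip_width: 0.0193
grip_force: 55.0
[0.42689172 0.32169999 0.18076618] 2.439088440119804 [0.46696111 0.28777811] 0.14076617665084873
```

View pics/c4.png

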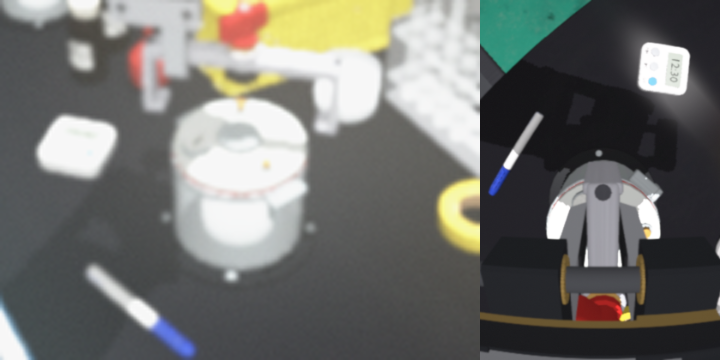

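The picture shows the clamp level over the lid, its foot near the boss, and its arms over the gaps. I'm lowering it.

```bash
python3 -m pendant '[[[-0.1,0.07,-1],0],[[0,0,-1],0],[[0,0,-1],0],[[0,0,-1],0],[[0,0,-0.6],0],[[0,0,-0.5],0],[[0,0,-0.4],0],[[0,0,-0.3],0],[[0,0,0],0],[[0,0,0],0],[[0,0,0],0]]'&& python3 -m pendant '[[[0,0,-0.1],0],[[0,0,-0.1],0],[[0,0,0],0],[[0,0,0],0]]'&& python3 -m pendant '[[[0,0,-0.1],0],[[0,0,0],0],[[0,0,0],0]]'
```

```text
time_s: 7.37
ee_pos: [0.4257, 0.3232, 0.1228]
eef_rot: [3.141, 0.0, 2.441]
force: [0.3, 0.5, -3.2]
grip_width: 0.0194
grip_force: 55.0
time_s: 7.7
ee_pos: [0.4255, 0.3231, 0.1204]
eef_rot: [-3.142, -0.0, 2.441]
force: [0.0, -0.1, -3.7]
grip_width: 0.0196
grip_force: 55.0
time_s: 7.95
ee_pos: [0.4255, 0.3231, 0.1194]
eef_rot: [-3.141, -0.0, 2.441]
force: [0.7, 0.5, -3.9]
grip_width: 0.0191
grip_force: 55.0
```

```bash
python3 -m pendant '[[[0,0,-0.1],0],[[0,0,-0.1],0],[[0,0,0],0],[[0,0,0],0]]'&& python3 -m pendant '[[[0,0,-0.1],0],[[0,0,0],0],[[0,0,0],0]]'
```

```text
time_s: 8.28
ee_pos: [0.4255, 0.3231, 0.1174]
eef_rot: [-3.141, -0.0, 2.441]
force: [0.7, -0.3, -4.0]
grip_width: 0.0194
grip_force: 55.0
time_s: 8.53
ee_pos: [0.4256, 0.3231, 0.1165]
eef_rot: [3.142, 0.0, 2.441]
force: [0.2, 0.9, -2.9]
grip_width: 0.0195
grip_force: 55.0
```

```bash
python3 -m pendant '[[[0,0,-0.1],0],[[0,0,0],0],[[0.18,0.2,0],-0.05],[[0.19,0.19,0],-0.05],[[0.2,0.17,0],-0.05],[[0.2,0.17,0],-0.05],[[0.21,0.16,0],-0.05],[[0.22,0.15,0],-0.05],[[0.23,0.13,0],-0.05],[[0.24,0.13,0],-0.05],[[0,0,0],0],[[0,0,0],0]]' && python3 -m pendant '[[[0.24,0.11,0],-0.05],[[0.24,0.1,0],-0.05],[[0.25,0.09,0],-0.05],[[0.26,0.08,0],-0.05],[[0,0,0],0],[[0,0,0],0]]'
```

```text
time_s: 9.53
ee_pos: [0.4424, 0.3362, 0.1157]
eef_rot: [3.141, -0.0, 2.042]
force: [0.6, 1.1, 2.4]
grip_width: 0.0196
grip_force: 55.0
time_s: 10.03
ee_pos: [0.4522, 0.3399, 0.1156]
eef_rot: [3.141, -0.0, 1.843]
force: [-0.2, 0.7, 2.2]
grip_width: 0.0197
grip_force: 55.0
```

```bash
python3 -m pendant '[[[0.26,0.06,0],-0.05],[[0.1,0.02,0],-0.02],[[0,0,0],0],[[0,0,0],0]]' && python3 -m pendant '[[[0.1,0.02,0],-0.02],[[0.1,0.01,0],-0.02],[[0,0,0],0],[[0,0,0],0]]'; python3 -c "
from h import *
print(ctrl.get_obs()['moment'])"
```

```text
time_s: 10.37
ee_pos: [0.4557, 0.3407, 0.1156]
eef_rot: [3.141, -0.0, 1.773]
force: [-0.6, 0.7, 3.2]
grip_width: 0.0196
grip_force: 55.0
time_s: 10.7
ee_pos: [0.4578, 0.341, 0.1155]
eef_rot: [3.141, -0.0, 1.731]
force: [-2.3, 3.0, 3.4]
grip_width: 0.0195
grip_force: 55.0
[ 0.20183426  0.14127384 -0.0612133 ]
```

Slight contact is building, so I'll push a little further to feel the stop.

```bash
python3 -m pendant '[[[0.1,0.01,0],-0.02],[[0,0,0],0],[[0,0,0],0]]' && python3 -m pendant '[[[0.1,0.01,0],-0.02],[[0,0,0],0],[[0,0,0],0]]'; python3 -c "
from h import *
o=ctrl.get_obs();print(o['moment']);p=o['ee_pos'];y=o['eef_rot'][2];print(p[:2]-.0525*np.array([np.cos(y),np.sin(y)]))"
```

```text
time_s: 10.95
ee_pos: [0.4588, 0.3411, 0.1155]
eef_rot: [3.142, -0.0, 1.711]
force: [-1.6, 1.7, 4.2]
grip_width: 0.0196
grip_force: 55.0
time_s: 11.2
ee_pos: [0.4591, 0.3412, 0.1155]
eef_rot: [-3.14, 0.0, 1.691]
force: [-7.0, 0.9, 7.6]
grip_width: 0.0195
grip_force: 55.3
[-0.10646889  1.37146053  0.63381715]
[0.46543151 0.28903398]
```

The stop is felt. I'm releasing the bar and backing away upward.

```bash
python3 -m pendant '[[[0,0,0],0],[[0,0,0],0],[[0,0,0],0],[[0,0,0],0],[[0,0,0],0],[[0,0,0],0]]' 0.6 && python3 -m pendant '[[[0,0,2],0],[[0,0,3],0],[[0,0,3],0],[[0,2,3],0],[[0,2,0],0],[[0,0,0],0],[[0,0,0],0],[[0,0,0],0]]' 1;  python3 - <<'E'
from h import *
o=ctrl.get_obs();print(o["eef_rot"][2])
c=shot("wrist","w5");t=shot("top","t5")
print(proj(c,(.466,.289,.171),1))
E
```

```text
time_s: 11.7
ee_pos: [0.4598, 0.3411, 0.1153]
eef_rot: [-3.142, 0.0, 1.691]
force: [0.6, 0.8, 0.3]
grip_width: 0.0549
grip_force: 0.0
time_s: 12.37
ee_pos: [0.4595, 0.3805, 0.2244]
eef_rot: [-3.14, 0.001, 1.691]
force: [-0.3, 0.3, 0.1]
grip_width: 0.0938
grip_force: 0.0
1.6908234573950356
[278.08064275 325.92756   ]
```

View pics/w5.png

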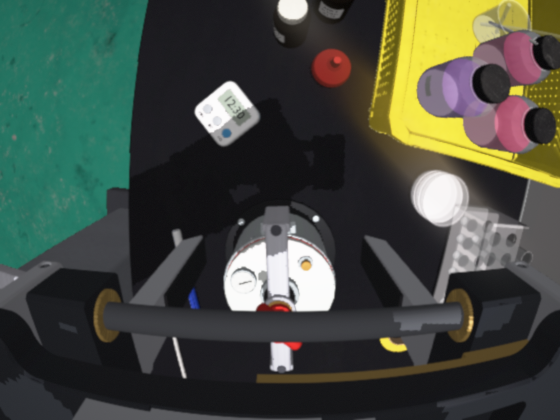

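Knob is hidden behind the gripper's bar at (280,320). The bar runs from (276,225) to (281,365) along the ears. I'm rising to see the wing.

```bash
python3 -m pendant '[[[0,0,3],0],[[0,0,3],0],[[0,0,3],0],[[0,0,0],0],[[0,0,0],0],[[0,0,0],0]]';  python3 - <<'E'
from h import *
c=shot("wrist","w6")
u,v=proj(c,(.466,.289,.184),1);print(u,v)
u,v=int(u),int(v)
cv2.imwrite("pics/c6.png",cv2.resize(cv2.imread("pics/w6.png")[v-75:v+75,u-100:u+100],None,fx=4,fy=4,interpolation=2));print(u-100,v-75)
E
```

```text
time_s: 12.97
ee_pos: [0.4597, 0.3806, 0.3142]
eef_rot: [-3.14, 0.001, 1.69]
force: [-0.2, -0.4, 0.3]
grip_width: 0.094
grip_force: 0.0
279.02683685079154 284.91502460228565
179 209
```

View pics/c6.png

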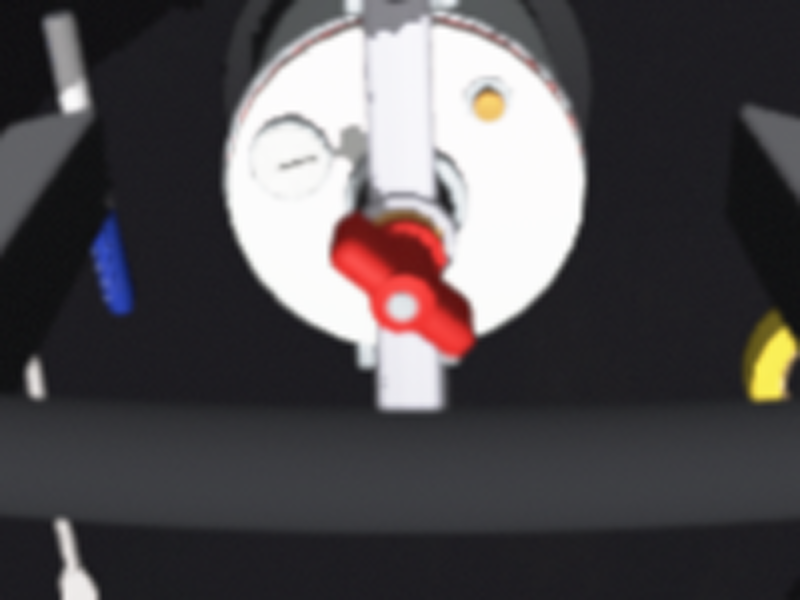

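The wing's hub top is at crop (401,304), with its top ends at about (347,258) and (457,346). The bar runs along the ears and the lid is seated.

Run:
```python
from h import *
c=np.load("w6.npz")
f=lambda x,y,z:ray(c,179+x/4,209+y/4,z,1)[:2]
for z in(.178,.184):
  L,M,R=f(347,258,z),f(401,304,z),f(457,346,z);print(L,M,R,np.linalg.norm(R-L),np.arctan2(*(R-L)[::-1]))
a,b=f(399,60,.14),f(412,400,.14);print("bar",a,b,np.arctan2(*(a-b)[::-1])-np.pi/2)
print(ctrl.get_obs()["qpos"])
```

```text
[0.4505406  0.29789136] [0.46654216 0.28575778] [0.48344192 0.27439388] 0.04043053545722153 -0.620179717462189
[0.45055106 0.30082931] [0.46624852 0.28892632] [0.48282711 0.27777839] 0.03966217362960092 -0.620179717462188
bar [0.45877219 0.34324529] [0.47586737 0.23147675] 0.15177539906921478
[ 6.30356807e-01  3.57056392e-01  1.19878620e+00 -5.69878223e-05
  1.58826035e+00  5.10710548e-01]
```

```bash
python3 -m pendant '[[[0.08,-1.15,-0.5],0.104],[[0.08,-1.15,-0.5],0.104],[[0.08,-1.15,-0.5],0.104],[[0.08,-1.15,-0.5],0.104],[[0.08,-1.15,-0.5],0.104],[[0.08,-1.15,-0.5],0.104],[[0.08,-1.15,-0.5],0.104],[[0.08,-1.15,-0.5],0.104],[[0,0,-2],0],[[0,0,-3],0],[[0,0,-3],0],[[0,0,-2],0],[[0,0,-1.3],0],[[0,0,0],0],[[0,0,0],0],[[0,0,0],0]]' 1 && python3 -m pendant '[[[0,0,0],0],[[0,0,0],0],[[0,0,0],0],[[0,0,0],0],[[0,0,0],0],[[0,0,0],0],[[0,0,0],0],[[0,0,0],0],[[0,0,0],0],[[0,0,0],0],[[0,0,0],0],[[0,0,0],0],[[0,0,0],0],[[0,0,0],0],[[0,0,0],0],[[0,0,0],0]]' 0 15; python3 -c "
from h import *
o=ctrl.get_obs();print(o['moment'],o['qpos'][5])"
```

```text
time_s: 14.35
ee_pos: [0.4663, 0.2892, 0.163]
eef_rot: [3.141, 0.0, 2.523]
force: [-0.0, -0.2, 0.4]
grip_width: 0.094
grip_force: 0.0
time_s: 15.68
ee_pos: [0.4662, 0.2891, 0.1624]
eef_rot: [-3.142, -0.0, 2.523]
force: [0.8, -0.7, -0.3]
grip_width: 0.0119
grip_force: 15.0
[-0.13569768  0.12133562 -0.03860168] -0.4635353430361607
```

Wing gripped (12 mm). Turning clockwise.

```bash
python3 -m pendant '[[[0,0,0],-0.1],[[0,0,0],-0.1],[[0,0,0],-0.1],[[0,0,0],-0.1],[[0,0,0],-0.1],[[0,0,0],-0.1],[[0,0,0],-0.1],[[0,0,0],-0.1],[[0,0,0],-0.1],[[0,0,0],-0.1],[[0,0,0],-0.1],[[0,0,0],-0.1],[[0,0,0],-0.1],[[0,0,0],-0.1],[[0,0,0],-0.1],[[0,0,0],-0.1],[[0,0,0],-0.1],[[0,0,0],-0.1],[[0,0,0],0],[[0,0,0],0]]'; python3 -c "
from h import *
o=ctrl.get_obs();print(o['moment'],o['qpos'][5])"; python3 -m pendant '[[[0,0,0],-0.06],[[0,0,0],-0.06],[[0,0,0],-0.06],[[0,0,0],0],[[0,0,0],0]]'; python3 -c "
from h import *
o=ctrl.get_obs();print(o['moment'],o['qpos'][5])"
```

```text
time_s: 17.35
ee_pos: [0.4663, 0.2891, 0.1624]
eef_rot: [3.141, -0.0, 0.726]
force: [1.9, -0.3, -0.3]
grip_width: 0.0119
grip_force: 15.0
[-0.15778738 -0.18671981 -0.01282053] 1.3334037535225334
time_s: 17.77
ee_pos: [0.4663, 0.2892, 0.1624]
eef_rot: [3.142, -0.0, 0.547]
force: [1.3, -1.0, -1.6]
grip_width: 0.0119
grip_force: 15.0
[-0.13918673 -0.18176924 -0.00586889] 1.512299889463923
```

```bash
m(){ python3 -c "
from h import *
o=ctrl.get_obs();print(o['moment'],o['qpos'][5],o['eef_rot'][2])"; }
python3 -m pendant '[[[0,0,0],-0.06],[[0,0,0],-0.06],[[0,0,0],-0.06],[[0,0,0],0]]' |grep force; m
python3 -m pendant '[[[0,0,0],-0.04],[[0,0,0],-0.04],[[0,0,0],0]]'|grep force; m
python3 -m pendant '[[[0,0,0],-0.04],[[0,0,0],-0.04],[[0,0,0],0]]'|grep force; m
python3 -m pendant '[[[0,0,0],-0.04],[[0,0,0],-0.04],[[0,0,0],0]]'|grep force; m
```

```text
force: [1.8, -0.8, -0.4]
grip_force: 15.0
[-0.28468995 -0.14291374 -0.00811831] 1.6958489928572464 0.36336092332487446
force: [2.1, -0.7, -0.1]
grip_force: 15.0
[-0.236096   -0.18006348 -0.00309202] 1.774010177315983 0.28520137796838707
force: [1.4, -2.9, -1.3]
grip_force: 15.0
[-0.23392432 -0.15345971  0.02373888] 1.8540954799157396 0.20512823464078744
force: [0.5, -0.4, -0.0]
grip_force: 15.0
[-0.22005224  0.01485816  0.11383277] 1.934038145878647 0.12523696085191838
```

```bash
m(){ python3 -c "
from h import *
o=ctrl.get_obs();print(o['moment'],o['qpos'][5],o['eef_rot'][2])"; }
python3 -m pendant '[[[0,0,0],-0.04],[[0,0,0],0],[[0,0,0],0]]' 0 25|grep -E 'force|width'; m
python3 -m pendant '[[[0,0,0],-0.04],[[0,0,0],0],[[0,0,0],0]]'|grep -E 'force|width'; m
python3 -m pendant '[[[0,0,0],-0.04],[[0,0,0],0],[[0,0,0],0]]'|grep -E 'force|width'; m
```

```text
force: [0.3, -1.0, -0.4]
grip_width: 0.012
grip_force: 25.5
[-0.20101835  0.03385926  0.44077529] 1.9723973692048695 0.08697886730023985
force: [0.8, -0.8, 1.0]
grip_width: 0.0123
grip_force: 26.8
[-0.23529229  0.04826155  0.5832855 ] 2.0133314438765653 0.04602001575363146
force: [2.0, -0.6, 0.2]
grip_width: 0.013
grip_force: 27.5
[-0.02987565 -0.18279982  0.60328058] 2.0538251233157174 0.005461285610885325
```

It bottomed at yaw ≈0.11 (the moment jumped and the wing began to slip in the pads). Now a quarter turn back, to yaw ≈1.68.

```bash
python3 -m pendant '[[[0,0,0],0.05],[[0,0,0],0.05],[[0,0,0],0.075],[[0,0,0],0.1],[[0,0,0],0.1],[[0,0,0],0.1],[[0,0,0],0.1],[[0,0,0],0.1],[[0,0,0],0.1],[[0,0,0],0.1],[[0,0,0],0.1],[[0,0,0],0.1],[[0,0,0],0.1],[[0,0,0],0.1],[[0,0,0],0.1],[[0,0,0],0.1],[[0,0,0],0.1],[[0,0,0],0.1],[[0,0,0],0],[[0,0,0],0]]'; python3 -m pendant '[[[0,0,0],0],[[0,0,0],0],[[0,0,0],0],[[0,0,0],0],[[0,0,0],0],[[0,0,0],0]]' 0.6 && python3 -m pendant '[[[0,0,2],0],[[0,0,3],0],[[0,1,3],0],[[0,2,3],0],[[0,2,3],0],[[0,2,1],0],[[0,2,0],0],[[0,0,0],0],[[0,0,0],0],[[0,0,0],0],[[0,0,0],0]]' 1
python3 - <<'E'
from h import *
c=shot("wrist","w7")
u,v=map(int,proj(c,(.466,.289,.184),1))
cv2.imwrite("pics/c7.png",cv2.resize(cv2.imread("pics/w7.png")[v-75:v+75,u-100:u+100],None,fx=4,fy=4,interpolation=2));print(u-100,v-75,ctrl.get_obs()["eef_rot"])
E
```

```text
time_s: 21.27
ee_pos: [0.466, 0.2894, 0.1624]
eef_rot: [-3.141, -0.001, 1.676]
force: [-1.2, 1.7, 0.6]
grip_width: 0.0121
grip_force: 24.7
time_s: 21.77
ee_pos: [0.4662, 0.2891, 0.1624]
eef_rot: [-3.142, 0.0, 1.677]
force: [0.3, -0.3, -0.1]
grip_width: 0.0481
grip_force: 0.0
time_s: 22.68
ee_pos: [0.4663, 0.3783, 0.3122]
eef_rot: [-3.141, 0.0, 1.677]
force: [0.7, 0.1, -0.5]
grip_width: 0.0939
grip_force: 0.0
174 208 [-3.14143468e+00  1.69074756e-04  1.67692895e+00]
```

View pics/c7.png

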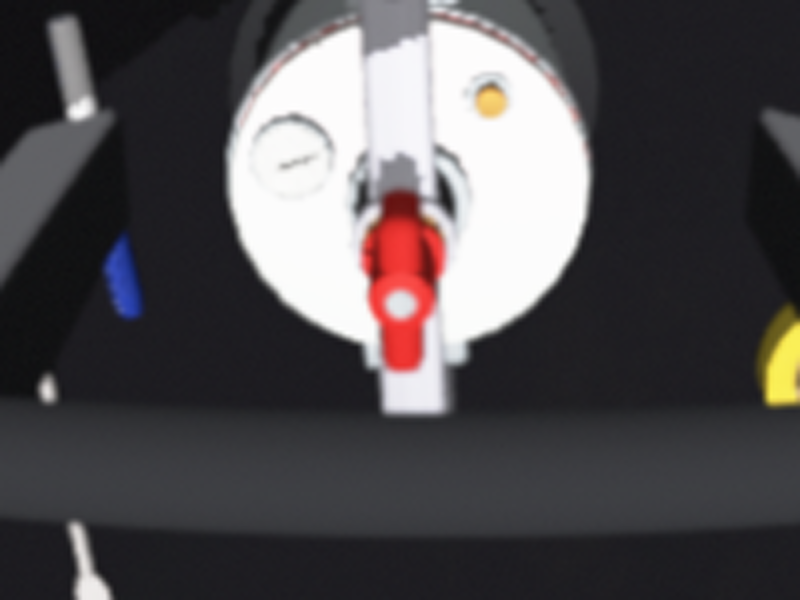

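The wing now lies along the bar, with its hub at (400,303). The bar still lies along the ears (397,50)–(417,405), and the lid is seated. The robot is clear, so I'm handing in.

```bash
python3 -c "
from station import ctrl
print(ctrl.hand_in())"
```

```text
the job is handed in; nothing more can be done
None
```

The clamp is hooked under both ears up to the stops. The thumbscrew was bottomed and then backed off about a quarter turn (1.57 rad by tool yaw). The job was handed in at about 23 s with the arm clear, and no verdict came back.

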